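# Hold a film carrier up to the back-lit inspection camera

## Task

Swing the rack's carrying handle down to one side, out of the way, then draw the tall glazed film carrier up out of the rack and hold it up for the inspection camera: in mid-air, midway between the lens and the light panel, centred on the lens, upright and square to it. Finish while still holding it there, steady in the gripper and touching nothing else; do not put it down or let go. Do not knock the camera bench, leave the two short carriers in their grooves, and leave the film can and the loupe where they are.

Things in the scene. Friction and masses are not known exactly. Their poses are not given: they have to be found in the camera images.
- rack: Fixed aluminium rack, 150 (x) by 120 (y) mm, walls 72 mm high; origin under its centre on the table, z up. Carriers stand on edge in cross grooves, stacked along the rack's x: four grooves at x = -51, -17, 17 and 51 mm (one is empty), each 13 mm wide for carriers 10 mm thick, their floor 12 mm above the table, guides up to 72 mm. A bail-shaped carrying handle arches over the carriers.
- handle (a joint): Swing angle of the carrying handle, rad: 0 upright over the carriers, range -1.40 to 1.40; positive swings its grip towards the rack's -y side, negative towards +y; at either end it lies on its stop, out of the way. It pivots about the rack's x axis 45 mm above the table (rack y = 0); two wire arms at rack x = -84 and 84 mm. Hinge friction keeps it where it is left (about 1 to 2 N at the grip to move it).
- handle_grip (a point): Middle of the handle's round black grip bar, 16 mm thick and 100 mm long along the rack's x, 170 mm from the pivot line (215 mm above the table when upright).
- tall_center (a point): Centre of the tall carrier, the one to be shown: an upright aluminium frame holding glass and film, 10 mm thick (its x, the normal of the glass), 110 mm wide (y), 150 mm tall (z, up); this point lies at mid-height, so the top edge is 75 mm above it and the bottom edge 75 mm below. The top and bottom bars of the frame are 20 mm high; the glass between is 3 mm thick and set back. About 0.24 kg. Its top stands 45 mm above those of the short carriers.
- short_a_center (a point): Centre of a short carrier, the same make, 10 by 110 mm and only 105 mm tall, standing in another groove of the rack; to be left there.
- short_b_center (a point): Centre of the other short carrier, the same as the first; to be left there.
- bench: Fixed inspection bench: an aluminium rail 50 mm wide, 18 mm high, from x = -155 to 245 mm of its own frame; origin on the table under the viewing point, x along the optical axis towards the camera. At x = -110 mm is the face of an upright light panel, 170 by 170 mm, 14 mm thick, its centre 165 mm and its top 250 mm above the table. At x = 110 mm is the front of the camera's lens (46 mm across, camera behind it, top 188 mm above the table), looking along -x at the panel.
- view (a point): Viewing point, where the centre of the tall carrier belongs: on the lens axis midway between lens front and light panel, 165 mm above the table; x is the lens axis, z up.
- film_can: Bystander: round flat film can of plain metal, 103 mm across, 30 mm high; origin under its centre.
- loupe: Bystander: round magnifier with clear foot, 52 mm across, 48 mm high; origin under its centre.
Things that resemble listed ones, but are neither listed nor needed, are in the scene too. Leave any purple look-alike of the part that bears tall_center alone. There is more than one size of the rack; the job needs the larger.

How it is judged (in metres and radians):
On the way, in this order (a step that is already met when the one before it is completed fails the run):
1. the carrying handle is swung down to one side ((value of joint handle above 1.1 rad or value of joint handle below -1.1 rad)), for 0.2 s.
2. the tall carrier is drawn up clear of the rack in the gripper (height (world z) of tall_center above 0.15 m and contact force between tall and rack below 0.1 N and contact force between the fingers and tall above 1 N), for 0.1 s.
At the end, for the whole second after the job is handed in: Tall carrier held still in the gripper, touching no rack or bench; centre within 25 mm of the viewing point along the lens axis, 18 mm sideways and in height; square and upright within 0.14 rad; handle down 1.1 rad or more; short carriers moved under 15 mm, film can and loupe under 20 mm (x of tall_center in the frame of view between -0.025 and 0.025 m and y of tall_center in the frame of view between -0.018 and 0.018 m and z of tall_center in the frame of view between -0.018 and 0.018 m and angle between the x axis of tall_center and the x axis of view, either way round below 0.14 rad and angle between tall_center's own z axis and vertical below 0.14 rad and linear speed of tall below 0.02 m/s and angular speed of tall below 0.15 rad/s and contact force between the fingers and tall above 1 N and contact force between tall and bench below 0.1 N and contact force between tall and rack below 0.1 N and (value of joint handle above 1.1 rad or value of joint handle below -1.1 rad) and distance of each of short_a_center, short_b_center from where it was at the start of the episode below 0.015 m and distance of each of film_can, loupe from where it was at the start of the episode below 0.02 m); the arm keeps its last pose, push and grip.
It fails at once if the camera bench (lens, panel, rail) is knocked with more than 3 N (contact force between anything else and bench above 3 N).
It fails at once if a short carrier is drawn out of its groove or pushed about (20 mm) (distance of any of short_a_center, short_b_center from where it was at the start of the episode above 0.02 m).
It fails at once if the film can or the loupe is moved by more than 25 mm (distance of any of film_can, loupe from where it was at the start of the episode above 0.025 m).
It also fails if it takes over 56 s, if anything falls off the work surface, if the arm or the gripper's body presses on something with over 40 N, if the wrist force passes 120 N, or if a joint passes its speed limit or range.

## Robot

A 6-joint arm with a two-finger parallel gripper is mounted at the origin on the work surface. World frame = base frame: x ahead of the robot, y to its left, z up, the work surface at z = 0. Lengths are in m, angles in degrees, forces in N, time in s.
With the tool pointing down it reaches from about 0.3 to 0.875 m from the base axis. Payload 6.4 kg.
Tool frame: the origin (TCP) lies between the finger pads; the fingertips stand 22 mm ahead of it and the grasp point (between the pads) lies 3 mm ahead of it (r.finger_overhang is the distance from the TCP to the fingertips, in m); z points along the fingers, y is the direction in which the jaws open and shut (so a half turn about z gives the same grasp; the last joint's range is limited). The gripper opens to 85 mm and grips with 20 to 120 N. Pads are 22 mm wide; open, the fingers measure 114 mm over their backs; the gripper's body (76 mm by 85 mm) begins 54 mm behind the grasp point. The pads swing forward as they close: fully open they stand 13 mm farther back than shut.
Start: joints at [-86.591, 10.359, 92.074, -0, 77.567, -11.82], TCP at [0.151, -0.555, 0.253] pointing down, gripper open.
Joint ranges: [-171.53, 171.53], [-51.25, 118.39], [17.06, 147.69], [-65.23, 245.23], [0, 150.52], [-178.68, 178.68]. Speed limits (degrees/s): [147.25, 147.25, 172.46, 180, 180, 180].

## Interface

Orientations are given as [roll, pitch, yaw] about the fixed x, y, z axes, in that order (R = Rz(yaw) Ry(pitch) Rx(roll)).
In Python, from cell import monitor, vision, ticket, r gives the robot as it stands.
- The arm moves only by the tool send_rows, never from a script. Its argument "steps" is text: rows parted by semicolons, each of 7 numbers parted by spaces: the shift along the world's x, y, z in mm, then the turn, a rotation vector about the world's x, y, z in units of 6 degrees (1.0 is 6 degrees), then the finger opening in mm, from 0 to 85.4. In form: x y z rx ry rz claw; .... A call has exactly 10 rows; each row is the pose to reach, as a shift and turn from the pose measured when the call began; what a row does not reach only later rows make up. A row lasts 1/10 s, in which the tool goes at most 50 mm and 8.59 degrees, less where a joint would pass 70% of its speed; a pose out of reach is approached as far as the arm can. A call with a gripper value outside its range is refused whole. The fingers move at their own pace and stop on an object; "grip_force" is the grip in N (left out, the last holds). Time passes only in rows, so rows that repeat a pose let the fingers close, or fill a call up. It gives the time, the measured TCP pose, the force and the opening at its end, in the units of the state.
- monitor.get_state(): the state, without advancing time (a new reading comes with each control period).
- vision.capture(name): name is "scene" or "top"; returns a dict with "image" (384x512x3 uint8, red, green, blue), "z_map" (384x512 float32, m along the optical axis (not along the pixel's ray), 0 where there is no reading), "fx", "fy", "cx", "cy" (pixels), "T" (4x4, takes a point from camera to world coordinates). Camera axes: x right, y down, z forward; pixel columns grow to the right and rows downward; lengths in m; the calibration is good to about 2 mm. A picture is of the moment at which its call begins.
- ticket.hand_in(): hands the job in, once; it reports no verdict.
The state is a dict: "clock": time; "qpos": joint angles; "qvel": joint speeds; "tau": joint torques, N m; "tool_pos": TCP position; "orientation": TCP orientation; "wrist_force": force on the tool from outside, world axes, zero at the start; "torque": the same for the moment, N m; "opening": opening from 0.0 (shut) to 1.0 (fully open).
Only numpy, scipy, OpenCV 4.12 (cv2) and the standard library are available. Lean on these libraries where they do the work, as an engineer would, in place of code of your own. Each camera call takes 0.05 s, during which the arm holds its last target.

## Working session

There is one attempt and no reset: what is moved stays moved. The work goes in short steps, Python scripts to look and compute and a tool call to move; the robot and the scene stay as the last step left them, time stands still between calls to the robot, and variables do not carry over. Pictures are saved under pics/ and viewed, and the job is handed in when it is done.

Besides the shell and the picture viewer there is one more tool, called after ">>>" as name(argument=value, ...), one argument or row to a line, values as JSON. send_rows: Moves the arm, as the interface text tells. Its arguments: {"type":"object","properties":{"steps":{"type":"string"},"grip_force":{"type":"number"}},"required":["steps"]}

```bash
mkdir -p pics; ls
cat > h.py <<'E'
import numpy as np, cv2
from cell import monitor, vision, ticket, r
def cap(n,save=None):
    c=vision.capture(n)
    np.savez('%s.npz'%n,**c)
    if save: cv2.imwrite('pics/%s.png'%save,cv2.cvtColor(c['image'],cv2.COLOR_RGB2BGR))
    return c
def load(n): return dict(np.load('%s.npz'%n))
def pts(c):
    z=c['z_map'];v,u=np.mgrid[:z.shape[0],:z.shape[1]]
    P=np.stack([(u-c['cx'])/c['fx']*z,(v-c['cy'])/c['fy']*z,z],-1)
    W=P@c['T'][:3,:3].T+c['T'][:3,3]; W[z==0]=np.nan
    return W
def proj(c,p):
    q=np.linalg.inv(c['T'])@np.append(p,1); return q[0]/q[2]*c['fx']+c['cx'],q[1]/q[2]*c['fy']+c['cy']
def crop(c,x0,x1,y0,y1,s,name):
    im=cv2.cvtColor(c['image'],cv2.COLOR_RGB2BGR)[y0:y1,x0:x1]
    cv2.imwrite('pics/%s.png'%name,cv2.resize(im,None,fx=s,fy=s,interpolation=cv2.INTER_CUBIC))
E
python3 - <<'E'
from h import *
for n in ('scene','top'):
    c=cap(n,n+'0'); print(n,c['fx'],c['cx'],c['cy'],c['T'].round(3).tolist())
print(monitor.get_state(), r.finger_overhang)
E
```

```text
pics
scene 450.97235623692933 254.04896601728595 189.98064013995696 [[0.297, 0.584, -0.756, 1.572], [0.955, -0.197, 0.223, -0.309], [-0.019, -0.788, -0.616, 1.03], [0.0, 0.0, 0.0, 1.0]]
top 395.35137805053324 260.2669281099838 193.8753158434787 [[0.016, -0.993, 0.115, 0.314], [-1.0, -0.017, -0.006, -0.001], [0.008, -0.115, -0.993, 1.543], [0.0, 0.0, 0.0, 1.0]]
{'clock': 0.1, 'qpos': array([-8.65918709e+01,  1.03977662e+01,  9.21235947e+01,  5.70435564e-05,
        7.75659534e+01, -1.18197431e+01]), 'qvel': array([ 0.02707695,  0.08061879, -0.0390034 ,  0.01008062, -0.07030008,
       -0.0056083 ]), 'tau': array([ 7.45339389e-05, -4.45881486e+01, -3.52238846e+01, -4.37012814e-04,
        4.11871006e-03, -1.84631830e-05]), 'tool_pos': array([ 0.15102314, -0.55436269,  0.2524926 ]), 'orientation': array([-1.79914548e+02, -1.79393743e-02,  1.52278465e+01]), 'wrist_force': array([-0.07275063,  0.08693477,  0.25978739]), 'torque': array([-0.05045423,  0.05503472, -0.05879297]), 'opening': 0.9994952962911808} 0.022
```

View pics/scene0.png

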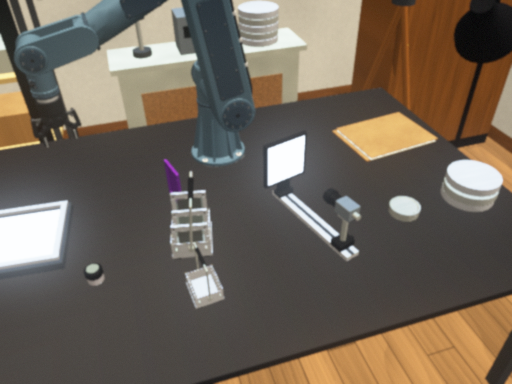

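View pics/top0.png

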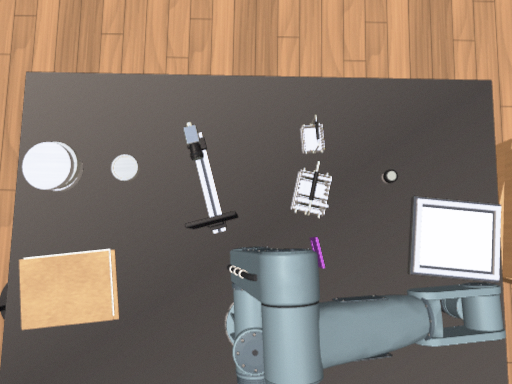

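Run:
```python
from h import *
c=load('scene'); crop(c,140,240,150,310,5,'s1') ; crop(c,250,370,120,270,4,'s2')
c=load('top'); crop(c,270,350,110,280,4,'t1'); crop(c,170,250,110,240,4,'t2')
```

```text
(no output)
```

View pics/s1.png

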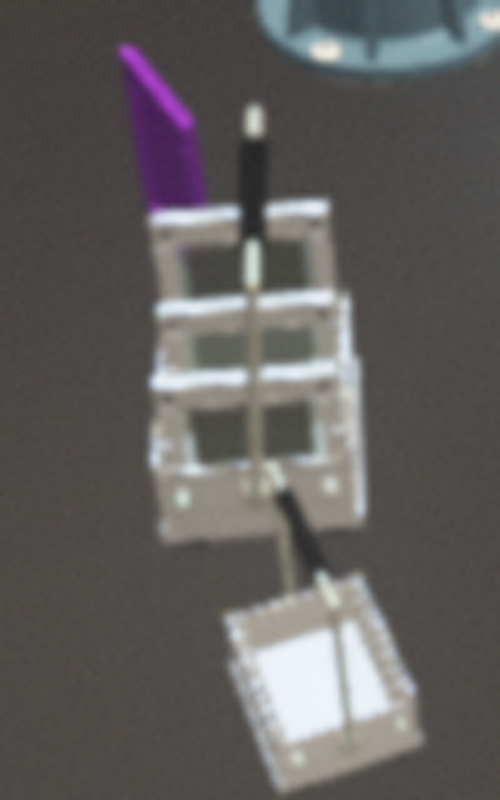

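View pics/t1.png

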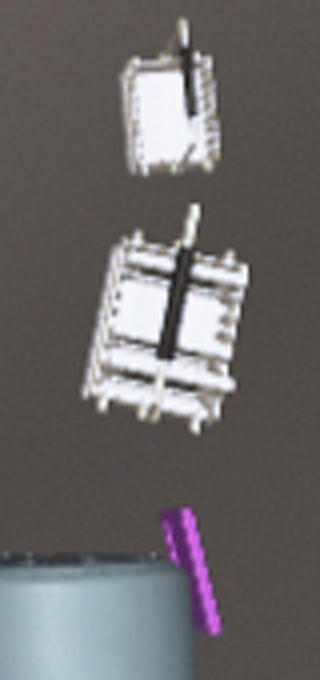

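View pics/t2.png

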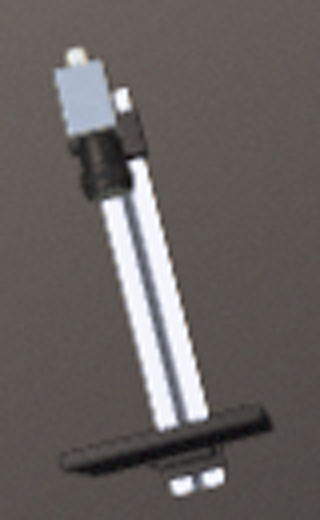

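View pics/s2.png

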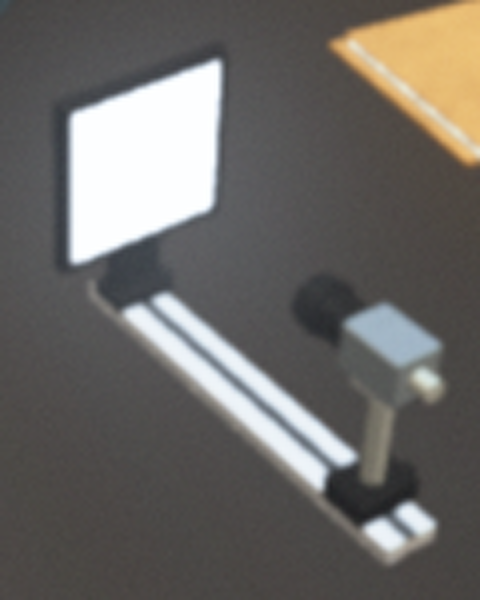

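Run:
```python
from h import *
for n,(x0,x1,y0,y1) in (('scene',(160,225,160,265)),('top',(285,340,155,225))):
    W=pts(load(n))[y0:y1,x0:x1].reshape(-1,3); W=W[np.isfinite(W[:,2])]
    for lo,hi in ((.05,.09),(.09,.125),(.125,.15),(.15,.185),(.185,.24)):
        s=W[(W[:,2]>lo)&(W[:,2]<hi)]
        print(n,lo,hi,len(s), s.mean(0).round(3) if len(s) else '', s.min(0).round(3) if len(s) else '', s.max(0).round(3)if len(s) else '')
# bench
for n,(x0,x1,y0,y1) in (('scene',(258,365,125,265)),('top',(178,245,115,240))):
    W=pts(load(n))[y0:y1,x0:x1].reshape(-1,3); W=W[np.isfinite(W[:,2])]
    for lo,hi in ((.012,.024),(.05,.1),(.1,.15),(.15,.175),(.175,.2),(.235,.26)):
        s=W[(W[:,2]>lo)&(W[:,2]<hi)]
        if len(s):
            rc=cv2.minAreaRect((s[:,:2]*1000).astype(np.float32)); print(n,lo,hi,len(s),s.mean(0).round(3),rc)
```

```text
scene 0.05 0.09 893 [ 0.51 -0.21  0.07] [ 0.226 -0.277  0.05 ] [ 0.664 -0.131  0.09 ]
scene 0.09 0.125 933 [ 0.477 -0.206  0.108] [ 0.22  -0.268  0.09 ] [ 0.663 -0.139  0.125]
scene 0.125 0.15 340 [ 0.475 -0.205  0.14 ] [ 0.224 -0.248  0.125] [ 0.751 -0.139  0.15 ]
scene 0.15 0.185 223 [ 0.456 -0.202  0.158] [ 0.231 -0.248  0.15 ] [ 0.744 -0.141  0.185]
scene 0.185 0.24 185 [ 0.518 -0.192  0.218] [ 0.414 -0.211  0.185] [ 0.59  -0.169  0.227]
top 0.05 0.09 314 [ 0.496 -0.201  0.066] [ 0.403 -0.275  0.05 ] [ 0.59  -0.132  0.087]
top 0.09 0.125 214 [ 0.506 -0.205  0.113] [ 0.413 -0.266  0.09 ] [ 0.582 -0.14   0.124]
top 0.125 0.15 17 [ 0.451 -0.193  0.143] [ 0.415 -0.243  0.132] [ 0.582 -0.139  0.149]
top 0.15 0.185 94 [ 0.447 -0.194  0.161] [ 0.414 -0.247  0.151] [ 0.463 -0.141  0.168]
top 0.185 0.24 192 [ 0.499 -0.188  0.219] [ 0.415 -0.207  0.186] [ 0.584 -0.17   0.228]
scene 0.012 0.024 1252 [0.454 0.282 0.017] ((315.8323974609375, 325.3236999511719), (314.7077331542969, 822.61962890625), 60.04231643676758)
scene 0.05 0.1 301 [0.458 0.17  0.081] ((530.43017578125, 157.56671142578125
[... 768 characters left out ...]
547)
top 0.05 0.1 46 [0.379 0.147 0.084] ((504.1966552734375, 140.9554443359375), (151.583251953125, 313.14923095703125), 86.2369384765625)
top 0.1 0.15 54 [0.392 0.158 0.128] ((500.9469299316406, 145.82020568847656), (156.92608642578125, 306.3363037109375), 87.22684478759766)
top 0.15 0.175 90 [0.583 0.204 0.167] ((547.9378051757812, 163.59466552734375), (374.0540466308594, 154.86546325683594), 5.4520769119262695)
top 0.175 0.2 415 [0.636 0.225 0.185] ((549.3668212890625, 201.27537536621094), (365.8035888671875, 150.12887573242188), 15.543635368347168)
top 0.235 0.26 236 [0.38  0.154 0.249] ((380.22900390625, 154.28399658203125), (14.487104415893555, 168.93972778320312), 15.545652389526367)
```

Run:
```python
from h import *
def fit(s,name):
    m=np.median(s,0);u,sv,vt=np.linalg.svd(s[:,:2]-s[:,:2].mean(0),full_matrices=False)
    d=vt[0]; d=d*np.sign(d[0] if abs(d[0])>.7 else d[1]); t=(s[:,:2]-s[:,:2].mean(0))@vt.T
    rc=cv2.minAreaRect((s[:,:2]*1000).astype(np.float32))
    print(name,len(s),s.mean(0).round(4),'dir deg',np.degrees(np.arctan2(d[1],d[0])).round(2),'span',t.min(0).round(3),t.max(0).round(3),'rect',np.round(rc[0],1),np.round(rc[1],1),round(rc[2],1),'z',np.percentile(s[:,2],[50,90]).round(4))
for n,(x0,x1,y0,y1) in (('scene',(160,225,160,265)),('top',(285,340,155,225))):
    c=load(n);W=pts(c)[y0:y1,x0:x1];im=c['image'][y0:y1,x0:x1].astype(int); col=im.reshape(-1,3)
    W=W.reshape(-1,3); ok=np.isfinite(W[:,2])
    purple=(col[:,2]-col[:,1]>60)
    ok&=~purple
    q=lambda m:W[ok&m]
    x,y,z=W.T
    fit(q((z>.154)&(z<.17)&(x>.40)&(x<.48)),n+' tall')
    fit(q((z>.108)&(z<.123)&(x>.465)&(x<.53)),n+' sA')
    fit(q((z>.108)&(z<.123)&(x>.53)&(x<.60)),n+' sB')
    fit(q((z>.112)&(z<.122)&(x>.40)&(x<.62)),n+' shorts')
    dark=col.sum(1)<180
    fit(q((z>.205)&(z<.24)&(x>.40)&(x<.62)&dark),n+' gripdark')
    fit(q((z>.16)&(z<.24)&(x>.47)&(x<.62)),n+' grip')
    fit(q((z>.06)&(z<.078)&(x>.40)&(x<.62)),n+' rackwall')
for n,(x0,x1,y0,y1) in (('scene',(258,365,125,265)),('top',(178,245,115,240))):
    c=load(n);W=pts(c)[y0:y1,x0:x1].reshape(-1,3);x,y,z=W.T; ok=np.isfinite(z)
    q=lambda m:W[ok&m]
    fit(q((z>.235)&(z<.256)&(x<.45)),n+' panel')
    fit(q((z>.12)&(z<.22)&(x>.5)),n+' camera')
    fit(q((z>.014)&(z<.022)&(x>.33)&(y>.05)&(x<.8)),n+' rail')
    col=c['image'][y0:y1,x0:x1].reshape(-1,3).sum(1)
    s=q((z>.14)&(z<.2)&(x>.5)&(col<200)); fit(s,n+' lens')
    a=np.radians(15.5);u=s[:,:2]@[np.cos(a),np.sin(a)]; print(np.percentile(u,[0,2,5,10,50]).round(4))
    s=q((z>.1)&(z<.24)&(x<.45)); fit(s,n+' panelface')
    u=s[:,:2]@[np.cos(a),np.sin(a)]; print(np.percentile(u,[2,5,50,90,95]).round(4))
```

```text
scene tall 120 [ 0.4499 -0.196   0.1603] dir deg 77.92 span [-0.056 -0.007] [0.053 0.01 ] rect [ 448.8 -194.1] [108.5  17.1] 78.0 z [0.161  0.1644]
scene sA 144 [ 0.483  -0.2022  0.1147] dir deg 79.16 span [-0.056 -0.008] [0.052 0.027] rect [ 482.2 -200.7] [107.7  32.6] 89.6 z [0.1146 0.119 ]
scene sB 163 [ 0.5528 -0.215   0.1152] dir deg 77.84 span [-0.055 -0.035] [0.054 0.013] rect [ 564.6 -216.6] [109.   47.2] 80.4 z [0.1159 0.1196]
scene shorts 305 [ 0.5018 -0.2047  0.1167] dir deg -9.05 span [-0.064 -0.056] [0.085 0.055] rect [ 512.8 -206.7] [108.4 147.9] 79.2 z [0.1169 0.12  ]
scene gripdark 87 [ 0.4999 -0.1884  0.2213] dir deg -13.37 span [-0.042 -0.009] [0.049 0.007] rect [ 503.3 -189.6] [15.2 91.5] 78.9 z [0.2213 0.2239]
scene grip 165 [ 0.5379 -0.1967  0.2133] dir deg -13.16 span [-0.067 -0.008] [0.052 0.009] rect [ 530.8 -194.8] [ 15.2 119.2] 79.2 z [0.219  0.2234]
scene rackwall 413 [ 0.5278 -0.2062  0.0689] dir deg 126.76 span [-0.114 -0.071] [0.075 0.094] rect [ 505.4 -205.5] [120.2 160.6] 78.8 z [0.0692 0.0759]
top tall 91 [ 0.4471 -0.1949  0.1616] dir deg 78.91 span [
[... 1848 characters left out ...]
8] rect [380.2 154.3] [ 14.5 168.9] 15.5 z [0.2491 0.2529]
top camera 458 [0.6545 0.2294 0.1821] dir deg 15.79 span [-0.076 -0.024] [0.059 0.022] rect [662.4 232.7] [135.4  46.3] 15.8 z [0.1845 0.1891]
top rail 638 [0.5149 0.1907 0.0181] dir deg 14.1 span [-0.24  -0.045] [0.177 0.028] rect [546.6 196.5] [418.3  66.7] 11.6 z [0.0181 0.021 ]
top lens 153 [0.6217 0.2207 0.1814] dir deg 7.61 span [-0.032 -0.021] [0.027 0.025] rect [624.  223.2] [56.9 42.9] 13.8 z [0.1826 0.1878]
[0.6328 0.635  0.6353 0.6375 0.6568]
top panelface 149 [0.3744 0.1505 0.175 ] dir deg 105.85 span [-0.083 -0.007] [0.084 0.001] rect [374.1 151. ] [  8.1 167.1] 18.3 z [0.1779 0.2318]
[0.4004 0.4006 0.4009 0.4013 0.4014]
```

>>> send_rows(
  steps="30 25 10 1 0 0 85; 60 50 20 0 0 1 40; 100 85 20 0 0 2 0; 140 118 20 0 0 3.5 0; 180 152 20 0 0 5 0; 220 185 20 0 0 6.5 0; 255 215 15 0 0 8 0; 290 244 10 0 0 9.2 0; 320 270 5 0 0 10.2 0; 343 289 0 0 0 10.55 0",
)

```text
clock: 1.1
tool_pos: [0.4956, -0.2629, 0.2519]
orientation: [-179.9, -0.1, 78.8]
wrist_force: [-0.5, -0.5, 0.5]
opening: 0.003
```

>>> send_rows(
  steps="0 0 -15 0 0 0 0; 2 10 -30 0 0 0 0; 8 39 -30 0 0 0 0; 11 54 -30 0 0 0 0; 15 74 -32 0 0 0 0; 19 93 -38 0 0 0 0; 22 108 -45 0 0 0 0; 25 123 -52 0 0 0 0; 28 137 -62 0 0 0 0; 31 152 -75 0 0 0 0",
)

```text
clock: 2.1
tool_pos: [0.5269, -0.1102, 0.1763]
orientation: [-179.9, -0.0, 78.8]
wrist_force: [0.3, 0.0, -0.6]
opening: -0.0
```

Run:
```python
from h import *
c=cap('scene'); crop(c,140,270,110,260,4,'s3')
```

```text
(no output)
```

View pics/s3.png

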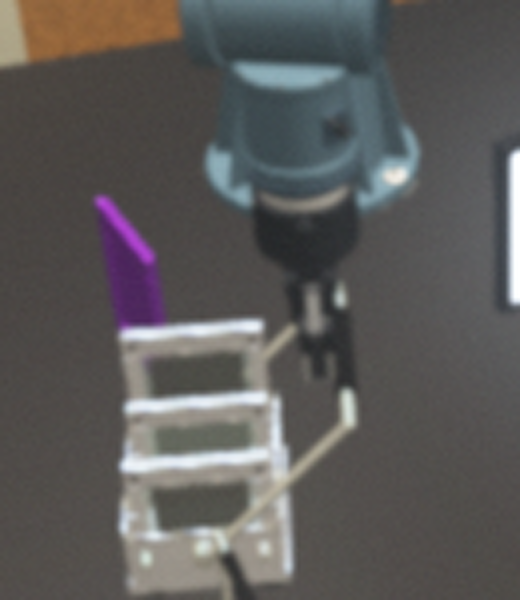

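>>> send_rows(
  steps="-1 -5 15 0 0 0 0; -1 -5 38 0 0 0 0; 4 20 40 0 0 0 0; 6 27 30 0 0 0 0; 6 29 12 0 0 0 0; 8 39 -8 0 0 0 0; 10 49 -25 0 0 0 0; 11 55 -42 0 0 0 0; 12 61 -56 0 0 0 0; 13 64 -62 0 0 0 0",
)

```text
clock: 3.15
tool_pos: [0.5375, -0.0431, 0.1096]
orientation: [-179.5, -0.2, 78.9]
wrist_force: [-0.7, 0.2, 0.6]
opening: -0.006
```

Run:
```python
from h import *
c=cap('scene'); crop(c,140,270,110,260,4,'s4')
```

```text
(no output)
```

View pics/s4.png

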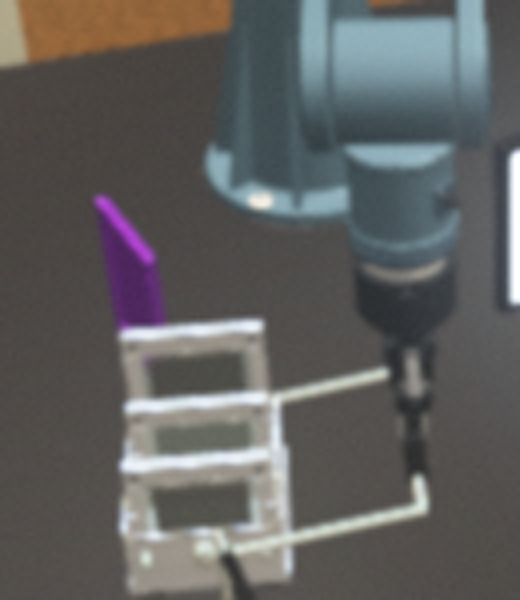

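>>> send_rows(
  steps="0 0 30 0 0 0 0; 0 0 70 0 0 0 0; 0 0 110 0 0 0 20; -5 -8 140 0 0 0 50; -20 -34 140 0 0 0 50; -40 -67 140 0 0 0 50; -60 -101 140 0 0 0 50; -80 -135 130 0 0 0 50; -90 -150 110 0 0 -0.07 50; -90 -152 100 0 0 -0.07 50",
)

```text
clock: 4.2
tool_pos: [0.4462, -0.1968, 0.2089]
orientation: [-179.5, -0.2, 78.3]
wrist_force: [0.8, -0.1, 0.0]
opening: 0.584
```

Run:
```python
from h import *
c=cap('scene'); crop(c,140,270,110,260,4,'s5')
c=cap('top'); crop(c,250,370,130,260,4,'t5')
s=monitor.get_state(); print(s['tool_pos'],s['orientation'],s['wrist_force'],s['qpos'])
```

```text
[ 0.44685367 -0.19482069  0.20844121] [-179.39041256   -0.27376662   78.38813546] [ 1.45864646  0.54588834 -0.04050076] [-3.75278215e+01  2.17113436e+00  1.06531675e+02 -2.12393941e-02
  7.19651248e+01 -2.59107199e+01]
```

View pics/s5.png

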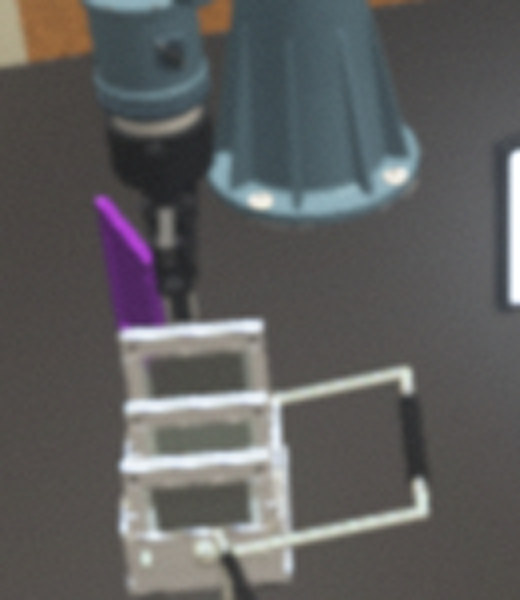

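View pics/t5.png

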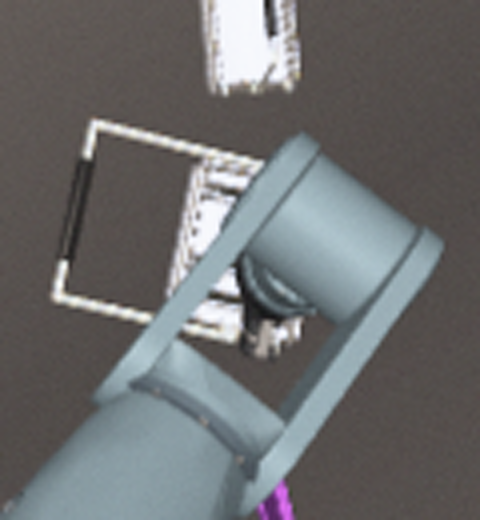

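Run:
```python
from h import *
c=load('scene')
for p in ((.4468,-.1948,.186),(.4473,-.195,.162),(.47,-.2,.186),(.425,-.19,.186)):
    u,v=proj(c,p); print(p,(u-140)*4,(v-110)*4)
W=pts(c)
s=W[160:210,160:215].reshape(-1,3); s=s[(s[:,2]>.159)&(s[:,2]<.166)&(s[:,0]>.42)&(s[:,0]<.475)]
print(len(s),s.mean(0),s.min(0),s.max(0))
```

```text
(0.4468, -0.1948, 0.186) 185.77744434290162 302.0463326281367
(0.4473, -0.195, 0.162) 189.06934690769867 326.83942212471163
(0.47, -0.2, 0.186) 184.62848207327818 320.8844357870954
(0.425, -0.19, 0.186) 186.7206563758782 284.82043900539884
92 [ 0.44963639 -0.19292922  0.16203517] [ 0.43427935 -0.24811585  0.15901282] [ 0.46598221 -0.14106882  0.1655725 ]
```

>>> send_rows(
  steps="0 0 -12 0 0 0 50; 1 0 -25 0 0 0 50; 1 0 -38 0 0 0 50; 1 0 -48 0 0 0 50; 1 0 -53 0 0 0 50; 1 0 -54 0 0 0 50; 1 0 -54 0 0 0 40; 1 0 -54 0 0 0 20; 1 0 -54 0 0 0 0; 1 0 -54 0 0 0 0",
  grip_force=60,
)

```text
clock: 5.3
tool_pos: [0.4483, -0.1952, 0.1551]
orientation: [-179.5, -0.2, 78.4]
wrist_force: [0.5, 1.0, 2.3]
opening: 0.107
```

>>> send_rows(
  steps="0 0 0 0 0 0 0; 0 0 0 0 0 0 0; 0 0 0 0 0 0 0; 0 0 5 0 0 0 0; 0 0 10 0 0 0 0; 0 0 15 0 0 0 0; 0 0 20 0 0 0 0; 0 0 25 0 0 0 0; 0 0 30 0 0 0 0; 0 0 30 0 0 0 0",
)

```text
clock: 6.3
tool_pos: [0.4487, -0.1955, 0.1861]
orientation: [-179.6, -0.2, 78.4]
wrist_force: [-0.1, -0.3, -2.7]
opening: 0.106
```

Run:
```python
from h import *
c=cap('scene'); crop(c,140,270,110,260,4,'s6')
s=monitor.get_state(); print(s['tool_pos'],s['orientation'],s['wrist_force'],s['torque'],s['opening'])
```

```text
[ 0.44849184 -0.19537956  0.18563203] [-179.51856723   -0.207691     78.3855879 ] [ 0.89468682  0.09602647 -1.22074919] [ 0.01496887 -0.03947272 -0.02795015] 0.10886100131982716
```

View pics/s6.png

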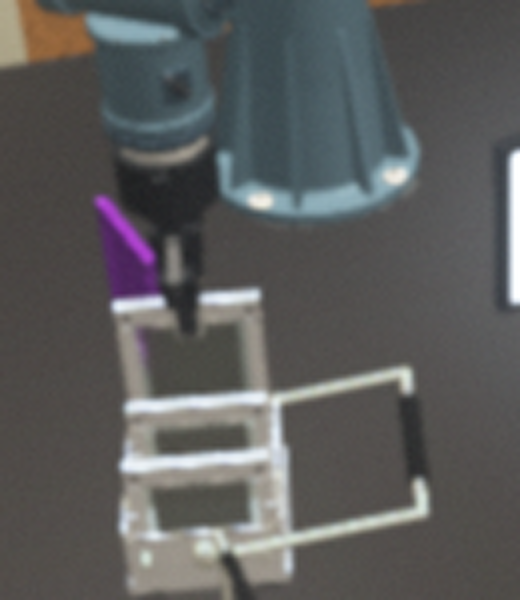

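>>> send_rows(
  steps="0 0 10 0 0 0 0; 0 0 22 0 0 0 0; 0 0 36 0 0 0 0; 0 0 50 0 0 0 0; 0 0 64 0 0 0 0; 0 0 78 0 0 0 0; 0 0 92 0 0 0 0; 0 0 104 0 0 0 0; 0 0 112 0 0 0 0; 0 0 115 0 0 0 0",
)

```text
clock: 7.35
tool_pos: [0.4488, -0.1956, 0.3017]
orientation: [-179.6, -0.2, 78.4]
wrist_force: [-0.2, 0.4, -1.6]
opening: 0.109
```

Run:
```python
from h import *
c=cap('scene'); crop(c,140,270,80,230,4,'s7')
s=monitor.get_state(); print(s['tool_pos'],s['orientation'],s['wrist_force'],s['torque'],s['opening'],s['qpos'])
```

```text
[ 0.44874418 -0.19556578  0.30156876] [-1.79577950e+02 -1.79392358e-01  7.83866696e+01] [-0.35726817  0.46288194 -2.18105228] [-0.00018397 -0.00633251 -0.01077969] 0.10883642998849025 [-3.74587311e+01 -2.77299920e+00  1.00353789e+02 -2.27204621e-02
  8.28772492e+01 -2.58431541e+01]
```

View pics/s7.png

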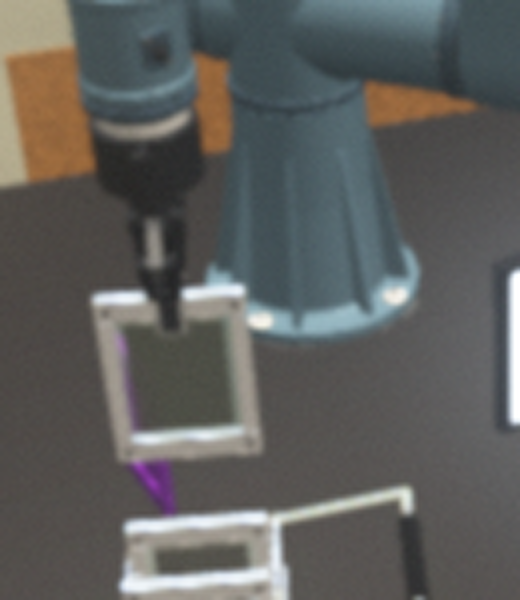

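>>> send_rows(
  steps="2 10 0 0 0 0 0; 10 30 0 0 0 0.4 0; 20 55 0 0 0 1 0; 32 82 0 0 0 1.6 0; 45 110 0 0 0 2.2 0; 58 138 0 0 0 2.8 0; 70 165 0 0 0 3.4 0; 80 190 0 0 0 4 0; 87 208 0 0 0 4.4 0; 90 216 0 0 0 4.5 0",
)

```text
clock: 8.4
tool_pos: [0.5385, 0.0228, 0.3005]
orientation: [-179.5, -0.3, 105.6]
wrist_force: [-1.1, -0.8, -1.9]
opening: 0.104
```

Run:
```python
from h import *
c=cap('scene'); cv2.imwrite('pics/s8.png',c['image'][:,:,::-1])
s=monitor.get_state(); print(s['tool_pos'],s['orientation'],s['wrist_force'],s['opening'],s['qpos'])
W=pts(c); x,y,z=W[...,0],W[...,1],W[...,2]
m=(abs(x-.539)<.05)&(abs(y-.02)<.09)&(z>.135)&(z<.315)
S=W[m]
# carrier plane
a=np.radians(15.5)
u=S[:,0]*np.cos(a)+S[:,1]*np.sin(a); v=-S[:,0]*np.sin(a)+S[:,1]*np.cos(a)
for lo,hi in ((.155,.18),(.18,.21),(.21,.24),(.24,.27),(.27,.285),(.285,.30),(.3,.31)):
    k=(S[:,2]>lo)&(S[:,2]<hi)
    if k.sum(): print(lo,hi,k.sum(),np.percentile(u[k],[2,50,98]).round(4),np.percentile(v[k],[1,50,99]).round(4),S[k,2].min().round(4),S[k,2].max().round(4))
```

```text
[0.5386827  0.02292607 0.30071782] [-179.52316045   -0.2645612   105.53450678] [-1.07132778  0.0304985  -2.61088543] 0.1035929455307317 [-1.02006301e+01  3.96537333e+00  9.36520627e+01  3.15033885e-02
  8.29269818e+01 -2.57402654e+01]
0.155 0.18 192 [0.5227 0.5289 0.533 ] [-0.1768 -0.1247 -0.066 ] 0.1556 0.1799
0.18 0.21 250 [0.5222 0.5273 0.5325] [-0.1768 -0.1228 -0.0675] 0.1803 0.21
0.21 0.24 250 [0.5225 0.5274 0.5327] [-0.1773 -0.1224 -0.0683] 0.2101 0.2397
0.24 0.27 269 [0.5232 0.5277 0.5324] [-0.1773 -0.126  -0.0689] 0.2403 0.27
0.27 0.285 120 [0.5228 0.5283 0.5379] [-0.1769 -0.1339 -0.0658] 0.2701 0.285
0.285 0.3 123 [0.5237 0.5308 0.5463] [-0.1772 -0.1295 -0.0664] 0.2854 0.3
0.3 0.31 112 [0.519  0.5304 0.5456] [-0.1759 -0.1401 -0.0654] 0.3 0.3095
```

View pics/s8.png

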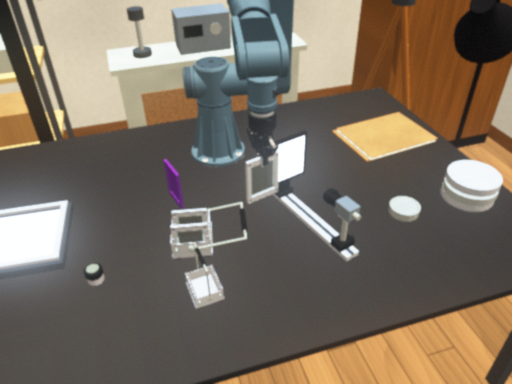

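>>> send_rows(
  steps="-3 10 -3 0 0 0 0; -8 28 -10 0 0 0 0; -14 50 -18 0 0 0 0; -20 72 -22 0 0 0 0; -26 94 -25 0 0 0 0; -32 115 -30 0 0 0 0; -38 137 -38 0 0 0 0; -42 153 -48 0 0 0 0; -44 160 -58 0 0 0 0; -45 162 -67 0 0 0 0",
)

```text
clock: 9.45
tool_pos: [0.493, 0.1851, 0.2327]
orientation: [-179.5, -0.3, 105.5]
wrist_force: [0.6, -0.2, -3.2]
opening: 0.104
```

>>> send_rows(
  steps="0 0 0 0 0 0 0; 0 0 0 0 0 0 0; 0 0 0 0 0 0 0; 0 0 0 0 0 0 0; 0 0 0 0 0 0 0; 0 0 0 0 0 0 0; 0 0 0 0 0 0 0; 0 0 0 0 0 0 0; 0 0 0 0 0 0 0; 0 0 0 0 0 0 0",
)

```text
clock: 10.45
tool_pos: [0.493, 0.1851, 0.2327]
orientation: [-179.5, -0.3, 105.5]
wrist_force: [0.1, -0.5, -1.6]
opening: 0.103
```

Run:
```python
from h import *
c=cap('scene'); crop(c,150,370,100,270,3.5,'s9')
t=cap('top'); cv2.imwrite('pics/t9.png',t['image'][:,:,::-1])
s=monitor.get_state(); print(s['tool_pos'],s['orientation'],s['wrist_force'],s['opening'],s['qvel'].round(3))
W=pts(c); x,y,z=W[...,0],W[...,1],W[...,2]
a=np.radians(15.5)
U=x*np.cos(a)+y*np.sin(a);V=-x*np.sin(a)+y*np.cos(a)
m=(abs(U-.525)<.03)&(abs(V-.047)<.08)&(z>.06)&(z<.25)
u,v,zz=U[m],V[m],z[m]
for lo,hi in ((.08,.11),(.11,.14),(.14,.18),(.18,.21),(.21,.225),(.23,.245)):
    k=(zz>lo)&(zz<hi)
    if k.sum(): print(lo,hi,k.sum(),np.percentile(u[k],[2,50,98]).round(4),np.percentile(v[k],[1,50,99]).round(4),zz[k].min().round(4),zz[k].max().round(4))
```

```text
[0.4930038  0.18511038 0.2327124 ] [-179.47252981   -0.26464616  105.53884326] [ 0.09802882 -0.13285847 -3.14466962] 0.10710142774518983 [ 0.001  0.049 -0.08   0.008 -0.031 -0.015]
0.08 0.11 136 [0.5211 0.5284 0.5325] [-0.0083  0.0411  0.1014] 0.0864 0.11
0.11 0.14 206 [0.5227 0.5269 0.5323] [-0.0087  0.0461  0.1013] 0.1102 0.1399
0.14 0.18 269 [0.5207 0.5267 0.5324] [-0.0091  0.0466  0.1029] 0.1401 0.1798
0.18 0.21 208 [0.5222 0.5275 0.5331] [-0.0083  0.0418  0.1032] 0.18 0.2099
0.21 0.225 96 [0.5244 0.5296 0.5427] [-0.0095  0.0386  0.0993] 0.21 0.2249
0.23 0.245 94 [0.5176 0.5294 0.5445] [-0.0076  0.03    0.0964] 0.2305 0.2441
```

View pics/s9.png

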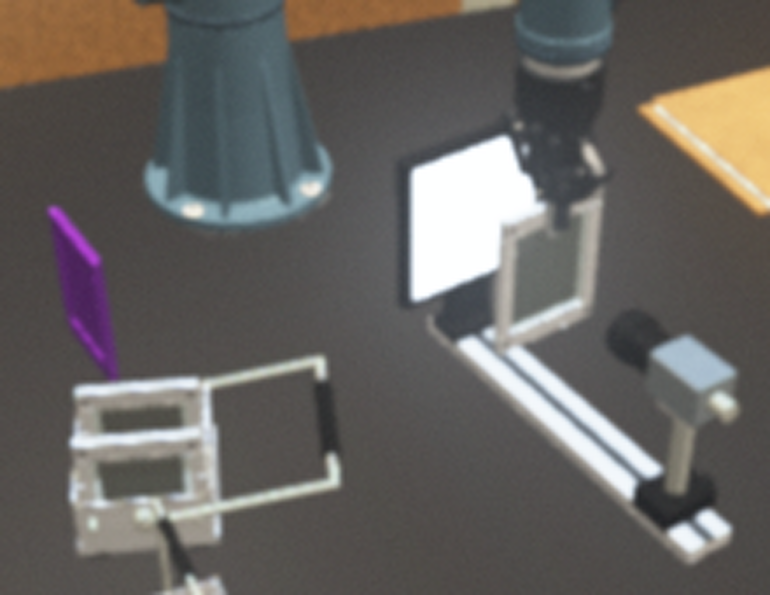

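View pics/t9.png

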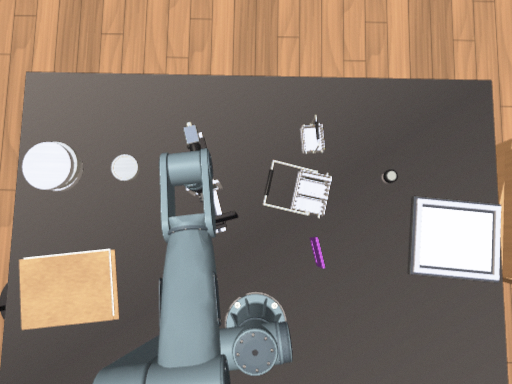

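```bash
python3 -c "
from h import *
print(ticket.hand_in())"
```

```text
the job is handed in; nothing more can be done
None
```

The job is handed in: the handle is swung down on the rack's +y side, and the tall carrier is gripped in mid-air at the viewing point. The hand-in reports no verdict, so the figures below are my own last checks.

- **Handle:** I pushed it down with the closed fingers to about 1.36 rad, worked out from the fingertip height. The last picture shows it still down.
- **Carrier position:** measured against my own estimate of the viewing point from the camera images, the centre is about 2 mm off along the lens axis. It is less than 1 mm off sideways. The height, worked out from the grasp height and the tool pose, is within about 1 mm. The tool is about 0.6° from vertical and within 0.1° of square to the bench axis I measured.
- **Holding steady:** the tool pose read the same before and after a one-second hold. The finger opening stayed at 0.10–0.11, so the carrier was not slipping.
- **Everything else:** by eye in the last pictures, the short carriers, film can and loupe are where they started. I did not measure their positions again. The wrist force stayed at about 3 N or below in every reading I took.

No check failed or disagreed. The time used was about 10.6 s of the 56 s allowed.

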